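# Fold up the carton tray and hold the walnut gate open at its mark

### The job

Fold the three half-raised flaps of the cardboard tray fully upright, leaving the walnut gate shut meanwhile. Then pull the black gate handle out against its spring until its yellow pointer is on the red mark, so that all three walnuts roll into the tray, and finish still holding the handle there: do not let go at the end. Leave the other things on the ledge where they are.

Things in the scene. Friction and masses are not known exactly. Their poses are not given: they have to be found in the camera images.
- station: Walnut dispenser with a tray cradle, fixed to the ledge, yawed up to 0.25 rad. Origin on the ledge (z = 0). Its frame: x away from the robot, y to the left, z up; all offsets are in it, in mm. The cream chute stands at y from -39 to 109, the gate plate across its low end at y = -42, and the cardboard tray at y from -150 to -50 beyond it; the gate's handle is on the robot's side (-x).
- chute_lip (a point): Middle of the low edge of the chute's floor, at (0, -39, 70). The chute is 48 wide outside (x), 38 inside; its floor rises towards +y to 107 high at y = 107, its walls from 101 high here to about 138. The blue gate plate (4 thick, 50 to 125 high, x from -28 to 70 when shut) closes it.
- tray_floor (a point): Centre of the top of the tray's floor, at (0, -100, 12), axes as the station's. Floor 84 (x) by 100 (y). A fixed wall, top 57 high, stands on the chute's side (+y); flaps hang on the other three. The cradle beneath is 90 by 104, 10 high; under the flaps there is only the bare ledge.
- flap_near (a joint): Tray flap on the robot's side (-x): cardboard 45 long from crease to edge, 98 wide, 4 thick (mm), 20 g, in rad. Reads 0 lying flat outward, 1.57 upright (its stop); starts half up at 0.5 to 0.85. The crease is stiff: the flap stays at whatever angle it is left, and about 1.5 N at its edge moves it.
- flap_near_edge (a point): Middle of that flap's free edge, on its lower, outer face.
- flap_near_crease (a point): Middle of that flap's crease line: (-42, -100, 12) in the station's frame; the flap hangs out towards -x.
- flap_far (a joint): Tray flap on the side away from the robot (+x), 45 by 98 by 4 mm, in rad. Reads 0 lying flat outward, 1.57 upright (its stop); starts half up at 0.5 to 0.85. The crease is stiff: the flap stays at whatever angle it is left, and about 1.5 N at its edge moves it.
- flap_far_edge (a point): Middle of that flap's free edge, on its lower, outer face.
- flap_far_crease (a point): Middle of that flap's crease line: (42, -100, 12) in the station's frame; the flap hangs out towards +x.
- flap_end (a joint): Tray flap at the end opposite the chute (-y), 45 by 84 by 4 mm, in rad. Reads 0 lying flat outward, 1.57 upright (its stop); starts half up at 0.5 to 0.85. The crease is stiff: the flap stays at whatever angle it is left, and about 1.5 N at its edge moves it.
- flap_end_edge (a point): Middle of that flap's free edge, on its lower, outer face.
- flap_end_crease (a point): Middle of that flap's crease line: (0, -150, 12) in the station's frame; the flap hangs out towards -y.
- gate (a joint): Travel of the gate with its handle, in m: 0 shut, growing as it is pulled along the station's -x; at 0.040 the pointer is on the mark and the gate's 44 mm window squarely before the chute; stop at 0.065. A spring pulls it back: about 4 N shut, 9 N at the mark. Short of or beyond the mark the gate covers part of the chute.
- paddle_foot (a point): The gate's handle: upright black paddle 12 (x) by 24 (y) by 84 high (mm), over the rail. This point is the centre of its lower end, at (-65, 0, 61) in the station's frame when shut, with 35 clear to the chute's wall; axes as the station's. A small yellow pointer bar sticks out of its foot to +y. A blue arm, 65 to 75 high, joins the foot to the gate at y = -42.
- paddle_top (a point): Centre of the paddle's top, 145 mm above the ledge.
- mark (a point): Red line across the top of the aluminium rail, at (-105, 0, 60) in the station's frame; the paddle's centre is over it when the gate stands at 0.040. The rail spans x from -140 to -40, y from -25 to 25, on two posts.
- walnut1: The lowest walnut of the row, a brown ball 30 mm across, 9 to 18 g; origin at its centre. It waits in the chute behind the gate and rolls into the tray by itself when the gate is at the mark.
- walnut2: The middle walnut of the row, a brown ball 30 mm across, 9 to 18 g; origin at its centre. It waits in the chute behind the gate and rolls into the tray by itself when the gate is at the mark.
- walnut3: The highest walnut of the row, a brown ball 30 mm across, 9 to 18 g; origin at its centre. It waits in the chute behind the gate and rolls into the tray by itself when the gate is at the mark.
- molcajete: Bystander: dark basalt mortar on three legs, 150 across, 90 high; origin under its centre.
- egg_ring: Bystander: steel ring 90 across, 20 high; origin under its centre.
- jar: Bystander: frosted glass jar with cork stopper, 76 across, 108 high; origin under its centre.
- spoon_rest: Bystander: green ceramic spoon rest, dish 104 across, 18 high, with a tongue reaching 95 from its centre along -x; origin under the dish's centre.

How it is judged:
By the outcome, as a careful person would: the job done as asked, in the order asked, and still so for the second after the job is handed in, while the arm keeps its last pose, push and grip.
It also fails if it takes over 64 s, if anything falls off the work surface, if the arm or the gripper's body presses on something with over 40 N, if the wrist force passes 120 N, or if a joint passes its speed limit or range.

### The arm

A 6-joint arm with a two-finger parallel gripper is mounted at the origin on the work surface. World frame = base frame: x ahead of the robot, y to its left, z up, the work surface at z = 0. Lengths are in m, angles in rad, forces in N, time in s.
With the tool pointing down it reaches from about 0.35 to 0.775 m from the base axis. Payload 5.5 kg.
Tool frame: the origin (TCP) lies at the very end of the fingers, on their centre line; the grasp point (between the pads) lies 19 mm behind it; z points along the fingers, y is the line along which they close (so a half turn about z gives the same grasp; the last joint's range is limited). The gripper opens to 85 mm and grips with 20 to 120 N. Pads are 22 mm wide; open, the fingers measure 114 mm over their backs; the gripper's body (76 mm by 85 mm) begins 54 mm behind the grasp point. The pads swing forward as they close: fully open they stand 13 mm farther back than shut.
Start: joints at [1.141, 0.313, 0.046, 1.304, 0, 1.431], TCP at [0.164, 0.551, 0.231] pointing down, gripper open.
Joint ranges: [-2.76, 2.76], [-0.86, 1.69], [-1.03, 1.26], [-2.2, 2.34], [-1.47, 1.5], [-3.14, 3.14]. Speed limits (rad/s): [2.57, 2.57, 3.14, 3.14, 3.14, 3.14].

### API

Orientations are given as a unit quaternion [w, x, y, z].
In Python, from workcell import env, read_camera, get_calibration gives the robot as it stands.
- The arm moves only by the tool jog_arm, never from a script. Its argument "motion" is one flat list of numbers, 7 for each row, row after row: the shift along the tool's x, y, z as a fraction of full scale, then the turn, a rotation vector about the tool's x, y, z as a fraction of full scale, then the opening, from 0 (shut) to 1 (fully open). In form: [x, y, z, wx, wy, wz, grip, x, y, z, wx, wy, wz, grip, ...]. A call has 1 to 12 rows; each row is the pose to reach, as a shift and turn from the pose commanded when the call began, along the tool's axes at that moment; what a row does not reach only later rows make up. Full scale, the value 1, is 0.2 m for a shift and 90 degrees for a turn. A row lasts 1/8 s, in which the tool goes at most 62.5 mm and 10.7 degrees, less where a joint would pass 70% of its speed; a pose out of reach is approached as far as the arm can. A call with a number of a shift or a turn outside -1 to 1 is refused whole. A call with a gripper value outside its range is refused whole. The fingers move at their own pace and stop on an object; "newtons" is the grip in N (left out, the last holds). Time passes only in rows, so rows that repeat a pose let the fingers close. It gives the time, the measured TCP pose, the force, the opening and the grip force at its end, in the units of the state.
- env.get_state(): the state, without advancing time (a new reading comes with each control period).
- read_camera(name): name is "side" or "top" or "wrist"; returns the picture (480x640x3 uint8, red, green, blue); there is no depth.
- get_calibration(name): a dict with "fx", "fy", "cx", "cy" (pixels), "dist" ([k1, k2, p1, p2, k3] as OpenCV has them; the pictures are not rectified), "world_from_camera" (4x4, takes a point from camera to world coordinates). Camera axes: x right, y down, z forward; pixel columns grow to the right and rows downward; lengths in m; the calibration is good to about 2 mm. A picture is of the moment at which its call begins: read the wrist's pose just before it. get_calibration takes no time and is no camera call; for the wrist camera it gives the pose at the moment of the call.
- env.hand_in(): hands the job in; it is judged then, once.
The state is a dict: "clock": time; "joint_pos": joint angles; "qvel": joint speeds; "tau": joint torques, N m; "tcp_pos": TCP position; "orientation": TCP orientation; "wrist_force": force on the tool from outside, world axes, zero at the start; "ft_torque": the same for the moment, N m; "finger_gap": finger opening in m; "grip_force": force on a finger pad.
Only numpy, scipy, OpenCV 4.12 (cv2) and the standard library are available. Lean on these libraries where they do the work, as an engineer would, in place of code of your own. Each camera call takes 0.05 s, during which the arm holds its last target. There are 200 camera calls.

## Working session

There is one attempt and no reset: what is moved stays moved. The work goes in short steps, Python scripts to look and compute and a tool call to move; the robot and the scene stay as the last step left them, time stands still between calls to the robot, and variables do not carry over. Pictures are saved under pics/ and viewed, at most 12 in all, crops included, and the job is handed in when it is done.

Besides the shell and the picture viewer there is one more tool, called after ">>>" by a JSON object that holds its "op" and its "data", one argument or row to a line. jog_arm: Moves the arm, as the interface text tells. Shift numbers are shares of 0.2 m and turn numbers shares of 90 degrees, none past 1 either way. Its arguments: {"type":"object","properties":{"motion":{"type":"array","items":{"type":"number"}},"newtons":{"type":"number"}},"required":["motion"]}

```bash
mkdir -p pics
cat > h.py <<'E'
import numpy as np, cv2
from workcell import env, read_camera, get_calibration
def snap(n,f):
    im=read_camera(n); cv2.imwrite('pics/'+f,im[:,:,::-1]); return im
def ray(n,uv,c=None):
    c=c or get_calibration(n)
    K=np.array([[c['fx'],0,c['cx']],[0,c['fy'],c['cy']],[0,0,1]])
    p=cv2.undistortPoints(np.array([[uv]],float),K,np.array(c['dist']))[0,0]
    T=np.array(c['world_from_camera']); d=T[:3,:3]@[p[0],p[1],1]
    return T[:3,3],d
def onz(n,uv,z,c=None):
    o,d=ray(n,uv,c); return o+d*(z-o[2])/d[2]
def proj(n,P,c=None):
    c=c or get_calibration(n)
    K=np.array([[c['fx'],0,c['cx']],[0,c['fy'],c['cy']],[0,0,1]])
    T=np.linalg.inv(np.array(c['world_from_camera']))
    return cv2.projectPoints(np.atleast_2d(P).astype(float),cv2.Rodrigues(T[:3,:3])[0],T[:3,3],K,np.array(c['dist']))[0][:,0]
E
python3 - <<'E'
from h import *
a=snap('top','top0.png'); b=snap('side','side0.png')
for n in('top','side'):print(get_calibration(n))
print(env.get_state())
E
```

```text
{'fx': 526.5542138943331, 'fy': 526.5542138943331, 'cx': 322.91916006361, 'cy': 240.06045841212605, 'dist': array([-0.15110339,  0.        ,  0.        ,  0.        ,  0.        ]), 'world_from_camera': array([[ 0.01595686, -0.99672555,  0.07926893,  0.41506162],
       [-0.99985298, -0.01640404, -0.00499331, -0.00250912],
       [ 0.0062773 , -0.07917759, -0.99684076,  1.47296423],
       [ 0.        ,  0.        ,  0.        ,  1.        ]])}
{'fx': 481.0391063546757, 'fy': 481.0391063546757, 'cx': 330.2797781029448, 'cy': 245.15430869716758, 'dist': array([-0.01385986,  0.        ,  0.        ,  0.        ,  0.        ]), 'world_from_camera': array([[ 0.84442513, -0.41980883,  0.33272624,  0.16623066],
       [-0.5354596 , -0.64395859,  0.54644336, -0.56361151],
       [-0.01513983, -0.63959197, -0.76856548,  0.92088711],
       [ 0.        ,  0.        ,  0.        ,  1.        ]])}
{'clock': 0.1, 'joint_pos': array([1.14140938e+00, 3.13925726e-01, 4.50809162e-02, 1.30363143e+00,
       1.07957971e-05, 1.43123687e+00]), 'qvel': array([ 0.00045631, -0.00083262,  0.00122279,  0.00053653,  0.00082145,
       -0.00015578]), 'tau': array([ 1.23314778e-03, -4.81726027e+01,  2.99244815e+01,  1.27258690e-02,
       -2.06833365e-04,  2.56467018e-05]), 'tcp_pos': array([0.16411193, 0.55058818, 0.23049305]), 'orientation': array([-2.40916395e-04,  1.44407031e-01,  9.89518016e-01, -8.04683697e-04]), 'wrist_force': array([ 0.13052677,  0.14840679, -0.7857433 ]), 'ft_torque': array([-0.06366687,  0.0086393 , -0.04603533]), 'grip_force': 0.0, 'finger_gap': 0.0853675861612587}
```

View pics/top0.png

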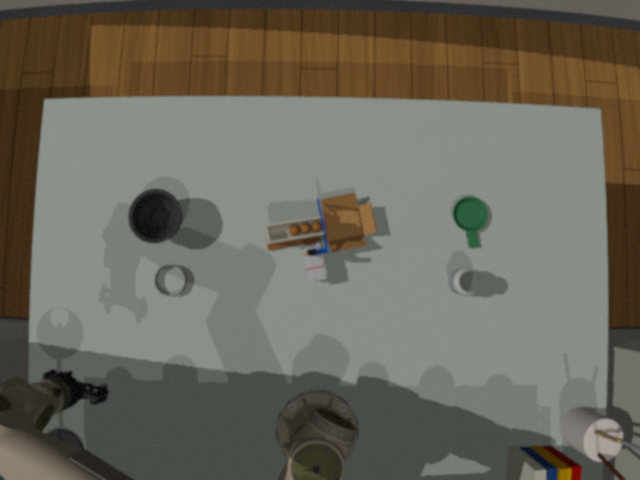

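View pics/side0.png

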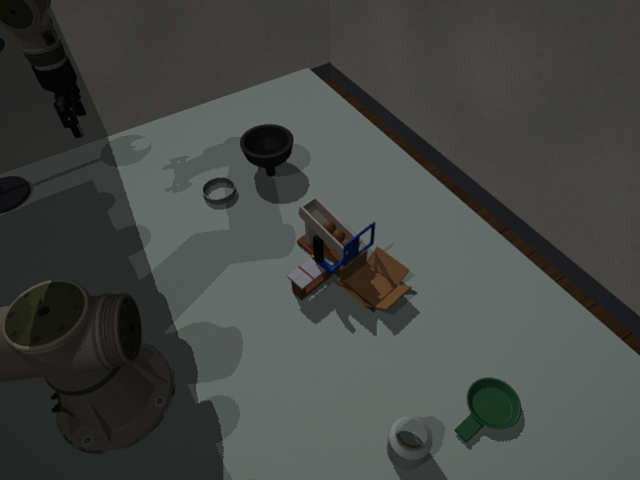

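The top view shows the station at about (320,228), with the chute to the left and the tray to the right. The side view shows it near (350,260). Both are clear of the bystanders. Next I'll enlarge crops of both.

Run:
```python
from h import *
a=cv2.imread('pics/top0.png')[175:290,258:398]; b=cv2.imread('pics/side0.png')[190:315,280:420]
f=lambda i:cv2.convertScaleAbs(cv2.resize(i,(400,int(400*i.shape[0]/i.shape[1])),interpolation=cv2.INTER_CUBIC),alpha=1.5)
A,B=f(a),f(b);H=max(len(A),len(B))
o=np.zeros((H,800,3),np.uint8);o[:len(A),:400]=A;o[:len(B),400:]=B
cv2.imwrite('pics/c.png',o)
a=cv2.imread('pics/top0.png');h=cv2.cvtColor(a,cv2.COLOR_BGR2HSV)
for nm,lo,hi in(('blue',(105,150,40),(125,255,255)),('red',(170,60,80),(180,255,255)),('red2',(0,60,120),(6,255,255)),('yel',(22,150,80),(35,255,255))):
  for n in('top','side'):
    m=cv2.inRange(cv2.cvtColor(cv2.imread(f'pics/{n}0.png'),cv2.COLOR_BGR2HSV),lo,hi)
    k,l,s,c=cv2.connectedComponentsWithStats(m)
    print(nm,n,[(s[i].tolist(),c[i].round(1).tolist()) for i in range(1,k) if s[i][4]>3 and 250<c[i][0]<420 and 170<c[i][1]<320])
```

```text
blue top [([322, 221, 2, 7, 8], [322.5, 224.0]), ([325, 239, 2, 5, 6], [325.3, 241.2]), ([316, 245, 12, 8, 45], [322.2, 250.0])]
blue side [([344, 222, 31, 27, 80], [358.3, 234.5]), ([358, 243, 13, 10, 29], [364.2, 247.8]), ([317, 259, 27, 13, 128], [329.7, 265.2])]
red top []
red side [([300, 267, 6, 6, 11], [302.6, 269.7]), ([307, 273, 5, 5, 8], [309.0, 275.0])]
red2 top []
red2 side []
yel top []
yel side [([311, 255, 3, 3, 5], [312.2, 255.8])]
```

View pics/c.png

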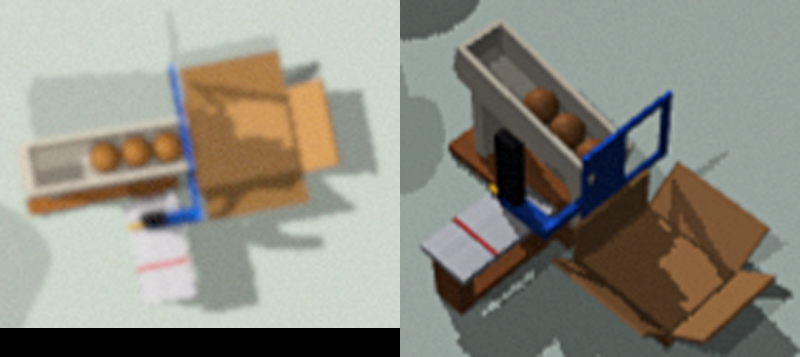

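The crops show the paddle, the red mark, the gate plate and the half-raised flaps clearly. In full-image pixels, the red line in the top view runs (305.6,270.2)–(323.5,266.4), and the rail end corners are at (308,281) and (327,279). In the side view the gate's top corners are at (374.5,222.2) and (343.7,246), and the red line runs (298.6,266.3)–(314,278.2). I'll use these points to get the station's pose.

Run:
```python
from h import *
from scipy.optimize import least_squares
S=[('top',(305.6,270.2),(-105,25,60)),('top',(323.5,266.4),(-105,-25,60)),('top',(308,281),(-140,25,60)),('top',(327,279),(-140,-25,60)),('top',(318.2,197.8),(70,-42,125)),
('side',(374.5,222.2),(70,-42,125)),('side',(343.7,246),(-28,-42,125)),('side',(298.6,266.3),(-105,25,60)),('side',(314,278.2),(-105,-25,60)),('side',(287.4,276.1),(-140,25,60)),('side',(302.1,288.4),(-140,-25,60))]
W=np.array([onz(n,p,q[2]/1000)[:2] for n,p,q in S]);Q=np.array([q[:2] for *_,q in S])/1000
R=lambda a:np.array([[np.cos(a),-np.sin(a)],[np.sin(a),np.cos(a)]])
r=least_squares(lambda v:(Q@R(v[2]).T+v[:2]-W).ravel(),[.5,0,.1],loss='soft_l1',f_scale=.003)
x=r.x;print(x);print(((Q@R(x[2]).T+x[:2]-W)*1000).round(1))
for n,e in(('near',(-42-32,-100,12+32)),('far',(74,-100,44)),('end',(0,-182,44)),('tray',(0,-100,12)),('paddle',(-65,0,61)),('top',(-65,0,145))):
  e=np.array(e)/1000;print(n,np.r_[R(x[2])@e[:2]+x[:2],e[2]].round(4))
```

```text
[0.55435031 0.03182323 0.20386264]
[[ 0.9 -0.5]
 [ 0.  -1.6]
 [-4.6 -0.6]
 [-0.7  1.2]
 [-0.3  0.2]
 [ 1.9  0.2]
 [ 1.8  0.5]
 [ 0.4 -0.1]
 [-1.5 -2. ]
 [ 0.6  2.9]
 [-0.   0.2]]
near [ 0.5021 -0.0811  0.044 ]
far [ 0.6471 -0.0511  0.044 ]
end [ 0.5912 -0.1464  0.044 ]
tray [ 0.5746 -0.0661  0.012 ]
paddle [0.4907 0.0187 0.061 ]
top [0.4907 0.0187 0.145 ]
```

Station pose: origin (0.554, 0.032), yaw 0.204, residuals about 2 mm. I'll travel with the fingers shut and the tool aligned to the station, so tool x = station -x, tool y = station +y and tool z is down.

>>> {"op": "jog_arm", "data": {
  "motion": [-0.5,-0.5,0,0,0,-0.15,0,-1,-0.9,0,0,0,-0.314,0,-1,-0.9,0,0,0,-0.314,0,-1,-0.9,0,0,0,-0.314,0,-1,-0.9,0,0,0,-0.314,0,-1,-0.9,0,0,0,-0.314,0],
  "newtons": 40
}}

```text
clock: 0.85
tcp_pos: [0.3052, 0.32, 0.2312]
orientation: [-0.0, -0.1, 0.995, -0.0]
wrist_force: [-0.7, -0.7, 0.3]
finger_gap: 0.0
grip_force: 0.0
```

```bash
cat >> h.py <<'E'
a=0.20386; O=np.array([.55435,.03182]); c_,s_=np.cos(a),np.sin(a)
def st():
    s=env.get_state(); d=s['tcp_pos'][:2]-O
    F=s['wrist_force']
    from scipy.spatial.transform import Rotation as R
    q=s['orientation']; M=R.from_quat([*q[1:],q[0]]).as_matrix()
    print('t',round(s['clock'],2),'stn mm',np.round([(c_*d[0]+s_*d[1])*1e3,(-s_*d[0]+c_*d[1])*1e3,s['tcp_pos'][2]*1e3],1),'F stn',np.round([c_*F[0]+s_*F[1],-s_*F[0]+c_*F[1],F[2]],2),'yaw err deg',np.round(np.degrees(np.arctan2(M[1,0],M[0,0])-a)%360-180,2),'tilt z',np.round(M[:,2],3),'gap',round(s['finger_gap'],4),'grip',round(s['grip_force'],1),'j',s['joint_pos'].round(2))
E
python3 -c "from h import *;st()"
```

```text
t 0.85 stn mm [-185.6  332.7  231.2] F stn [-0.81 -0.53  0.31] yaw err deg -0.24 tilt z [-0. -0. -1.] gap 0.0 grip 0.0 j [ 0.63  0.06 -0.27  1.24  0.    0.43]
```

>>> {"op": "jog_arm", "data": {
  "motion": [0,-0.3,0,0,0,0,0,0,-0.6,0,0,0,0,0,0,-1,0,0,0,0,0,0,-1,0,0,0,0,0]
}}

```text
clock: 1.35
tcp_pos: [0.3452, 0.1239, 0.2313]
orientation: [0.0, -0.1, 0.995, 0.0]
wrist_force: [-0.4, 1.0, -0.2]
finger_gap: 0.0002
grip_force: 0.0
```

>>> {"op": "jog_arm", "data": {
  "motion": [0,-0.3,0,0,0,0,0,-0.2,-0.7,0.1,0,0,0,0,-0.37,-1,0.2,0,0,0,0,0,-0.37,-1,0.2,0,0,0,0,0,-0.37,-1,0.2,0,0,0,0,0]
}}

```text
invalid input at $.motion: expected a multiple of 7 numbers
```

```bash
python3 -c "from h import *;st()"
```

```text
t 1.35 stn mm [-186.2  132.5  231.3] F stn [-0.2   1.09 -0.24] yaw err deg -0.2 tilt z [ 0.  0. -1.] gap 0.0002 grip 0.0 j [ 0.12 -0.09 -0.42  1.25  0.   -0.08]
```

>>> {"op": "jog_arm", "data": {
  "motion": [0,-0.3,0,0,0,0,0,-0.2,-0.6,0.1,0,0,0,0,-0.36,-1,0.2,0,0,0,0,-0.36,-1,0.2,0,0,0,0,-0.36,-1,0.2,0,0,0,0]
}}

```text
clock: 1.98
tcp_pos: [0.457, -0.0566, 0.1899]
orientation: [-0.001, -0.101, 0.995, 0.0]
wrist_force: [-0.7, 0.9, 0.2]
finger_gap: -0.0
grip_force: 0.0
```

>>> {"op": "jog_arm", "data": {
  "motion": [0,-0.2,0.4,0,0,0,0,0,-0.2,0.75,0,0,0,0,0,-0.2,0.86,0,0,0,0,0,-0.2,0.86,0,0,0,0]
}}

```text
clock: 2.48
tcp_pos: [0.46, -0.092, 0.0162]
orientation: [-0.004, -0.102, 0.995, 0.002]
wrist_force: [-0.8, -0.3, 0.2]
finger_gap: -0.0
grip_force: 0.0
```

```bash
python3 -c "
from h import *;st();snap('side','s1.png')
i=cv2.imread('pics/s1.png')[170:350,250:430];cv2.imwrite('pics/s1c.png',cv2.convertScaleAbs(cv2.resize(i,(540,540),interpolation=2),alpha=1.5))"
```

```text
t 2.48 stn mm [-117.5 -102.2   16.2] F stn [-0.87 -0.16  0.15] yaw err deg 0.06 tilt z [-0.009  0.004 -1.   ] gap -0.0 grip 0.0 j [-0.37  0.3  -0.55  0.73  0.   -0.57]
```

View pics/s1c.png

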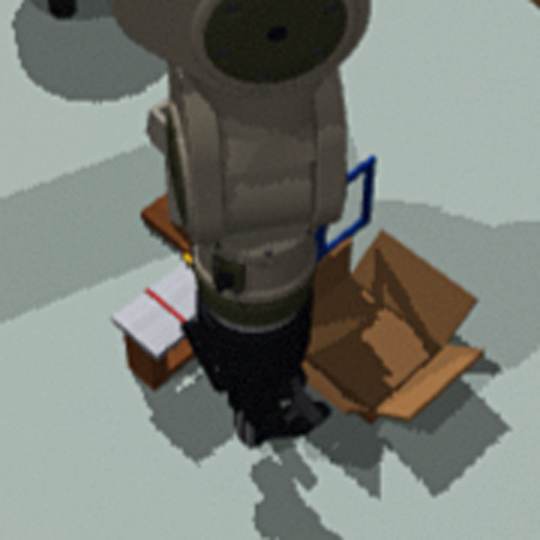

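The fingers are down outside the near flap (crop about (280,430)), clear of the rail and the handle. I'll push in.

>>> {"op": "jog_arm", "data": {
  "motion": [-0.05,-0.04,0,0,0,0,0,-0.1,-0.04,0,0,0,0,0,-0.15,-0.04,0,0,0,0,0,-0.2,-0.04,0,0,0,0,0,-0.24,-0.04,0,0,0,0,0,-0.28,-0.04,0,0,0,0,0,-0.28,-0.04,0,0,0,0,0]
}}

```text
clock: 3.4
tcp_pos: [0.5214, -0.0913, 0.0191]
orientation: [0.001, -0.102, 0.995, 0.0]
wrist_force: [-0.4, 0.9, -0.6]
finger_gap: -0.0001
grip_force: 0.0
```

```bash
python3 -c "from h import *;st()"
```

```text
t 3.4 stn mm [ -57.2 -113.9   19.1] F stn [-0.19  0.91 -0.6 ] yaw err deg 0.01 tilt z [ 0.001  0.    -1.   ] gap -0.0001 grip 0.0 j [-0.33  0.39 -0.41  0.78  0.   -0.53]
```

>>> {"op": "jog_arm", "data": {
  "motion": [-0.01,0,0,0,0,0,0,-0.02,0,0,0,0,0,0,-0.02,0,0,0,0,0,0]
}}

```text
clock: 3.78
tcp_pos: [0.5243, -0.0906, 0.0192]
orientation: [-0.0, -0.102, 0.995, 0.0]
wrist_force: [-1.3, 0.4, 0.6]
finger_gap: 0.0003
grip_force: 0.3
```

>>> {"op": "jog_arm", "data": {
  "motion": [-0.01,0,0,0,0,0,0,-0.01,0,0,0,0,0,0]
}}

```text
clock: 4.03
tcp_pos: [0.5264, -0.0902, 0.0193]
orientation: [0.0, -0.102, 0.995, 0.0]
wrist_force: [-1.1, 0.4, 0.9]
finger_gap: 0.0
grip_force: 0.4
```

```bash
python3 -c "from h import *;st()"
```

```text
t 4.03 stn mm [ -52.1 -113.8   19.3] F stn [-0.98  0.6   0.87] yaw err deg -0.02 tilt z [ 0.  0. -1.] gap 0.0 grip 0.4 j [-0.32  0.4  -0.39  0.78  0.   -0.52]
```

>>> {"op": "jog_arm", "data": {
  "motion": [-0.01,0,0,0,0,0,0,-0.01,0,0,0,0,0,0]
}}

```text
clock: 4.28
tcp_pos: [0.5276, -0.0899, 0.0192]
orientation: [-0.001, -0.102, 0.995, 0.0]
wrist_force: [-3.1, -0.0, 2.8]
finger_gap: 0.0
grip_force: 2.0
```

>>> {"op": "jog_arm", "data": {
  "motion": [-0.01,0,0,0,0,0,0,-0.01,0,0,0,0,0,0]
}}

```text
clock: 4.53
tcp_pos: [0.5278, -0.0899, 0.0192]
orientation: [-0.002, -0.101, 0.995, -0.0]
wrist_force: [-9.9, -3.1, 7.6]
finger_gap: -0.0004
grip_force: 4.9
```

```bash
python3 -c "
from h import *;st();snap('side','s2.png')
i=cv2.imread('pics/s2.png')[190:330,290:430];cv2.imwrite('pics/s2c.png',cv2.convertScaleAbs(cv2.resize(i,(560,560),interpolation=2),alpha=1.5))"
```

```text
t 4.53 stn mm [ -50.7 -113.8   19.2] F stn [-10.38  -1.07   7.6 ] yaw err deg -0.07 tilt z [-0.005 -0.001 -1.   ] gap -0.0004 grip 4.9 j [-0.32  0.4  -0.38  0.79 -0.   -0.52]
```

View pics/s2c.png

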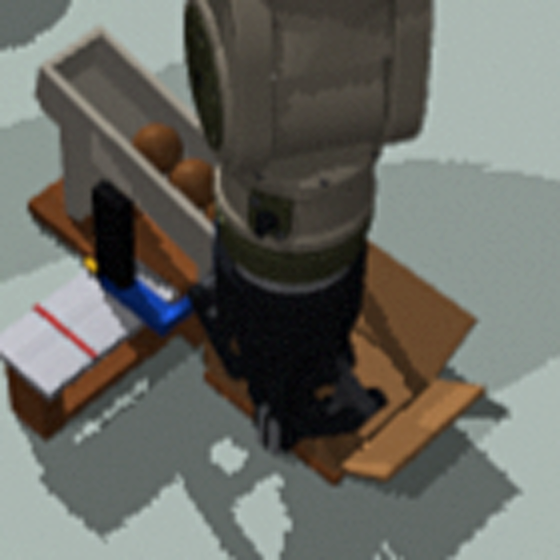

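The near flap is hidden behind the gripper, but the tool met a firm stop at station x = -50.7. I'll back off, lift, and move toward the end flap, then check.

>>> {"op": "jog_arm", "data": {
  "motion": [0.02,0,0,0,0,0,0,0.15,0,0,0,0,0,0,0.35,0,-0.3,0,0,0,0,0.35,-0.3,-0.5,0,0,0,0,0.35,-0.6,-0.5,0,0,0,0,0.2,-0.65,-0.5,0,0,0,0,0,-0.65,-0.5,0,0,0,0,-0.25,-0.65,-0.5,0,0,0,0]
}}

```text
clock: 5.58
tcp_pos: [0.6071, -0.2077, 0.1196]
orientation: [0.001, -0.1, 0.995, -0.0]
wrist_force: [1.1, -0.2, -0.7]
finger_gap: -0.0002
grip_force: 0.0
```

```bash
python3 -c "
from h import *;st();snap('side','s3.png');snap('top','t3.png')
f=lambda i:cv2.convertScaleAbs(cv2.resize(i,(400,400),interpolation=2),alpha=1.5)
cv2.imwrite('pics/s3c.png',np.hstack([f(cv2.imread('pics/s3.png')[190:330,290:430]),f(cv2.imread('pics/t3.png')[170:290,280:400])]))"
```

```text
t 5.58 stn mm [   3.2 -245.2  119.6] F stn [ 1.07 -0.43 -0.71] yaw err deg -0.15 tilt z [ 0.002 -0.    -1.   ] gap -0.0002 grip 0.0 j [-0.45  0.49  0.03  1.11  0.   -0.66]
```

View pics/s3c.png

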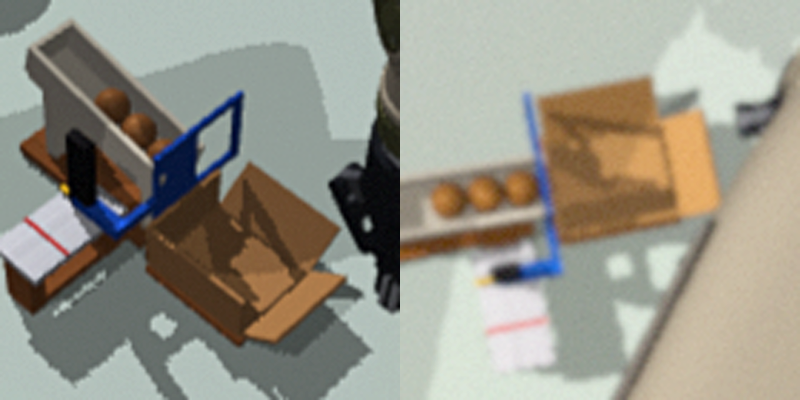

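The near flap is now upright (left crop, x about 150–240) and the gate is still shut. Next is the end flap.

>>> {"op": "jog_arm", "data": {
  "motion": [0.02,0,0.3,0,0,0,0,0.02,0,0.505,0,0,0,0,0.02,0,0.505,0,0,0,0,0.02,0.08,0.505,0,0,0,0,0.02,0.16,0.505,0,0,0,0,0.02,0.23,0.505,0,0,0,0,0.02,0.28,0.505,0,0,0,0,0.02,0.32,0.505,0,0,0,0,0.02,0.34,0.505,0,0,0,0,0.02,0.35,0.505,0,0,0,0]
}}

```text
clock: 6.92
tcp_pos: [0.5876, -0.1384, 0.0187]
orientation: [0.0, -0.102, 0.995, -0.0]
wrist_force: [-0.2, -1.7, 2.2]
finger_gap: 0.0004
grip_force: 0.9
```

```bash
python3 -c "from h import *;st()"
```

```text
t 6.92 stn mm [  -1.9 -173.5   18.7] F stn [-0.52 -1.63  2.21] yaw err deg 0.01 tilt z [ 0.001 -0.    -1.   ] gap 0.0004 grip 0.9 j [-0.36  0.51 -0.21  0.85  0.   -0.57]
```

>>> {"op": "jog_arm", "data": {
  "motion": [0,0.01,0,0,0,0,0,0,0.02,0,0,0,0,0,0,0.02,0,0,0,0,0]
}}

```text
clock: 7.3
tcp_pos: [0.5866, -0.1349, 0.0185]
orientation: [0.0, -0.102, 0.995, 0.0]
wrist_force: [-0.3, -2.0, 5.7]
finger_gap: 0.0002
grip_force: 2.7
```

>>> {"op": "jog_arm", "data": {
  "motion": [0,0.01,0,0,0,0,0,0,0.01,0,0,0,0,0]
}}

```text
clock: 7.55
tcp_pos: [0.5863, -0.1332, 0.0187]
orientation: [0.0, -0.101, 0.995, -0.0]
wrist_force: [-0.6, -2.0, 7.0]
finger_gap: 0.0003
grip_force: 3.6
```

>>> {"op": "jog_arm", "data": {
  "motion": [0,0.01,0,0,0,0,0,0,0.01,0,0,0,0,0]
}}

```text
clock: 7.8
tcp_pos: [0.5859, -0.1313, 0.0189]
orientation: [0.0, -0.101, 0.995, -0.0]
wrist_force: [-0.6, -1.9, 7.7]
finger_gap: -0.0002
grip_force: 4.1
```

```bash
python3 -c "from h import *;st()"
```

```text
t 7.8 stn mm [  -2.1 -166.1   18.9] F stn [-0.97 -1.76  7.65] yaw err deg -0.04 tilt z [ 0. -0. -1.] gap -0.0002 grip 4.1 j [-0.35  0.5  -0.22  0.85 -0.   -0.56]
```

The upward force means the flap's edge is catching on the finger's back higher up. I'll back off, raise the tip, and push again.

>>> {"op": "jog_arm", "data": {
  "motion": [0,-0.05,0,0,0,0,0,0,-0.05,-0.1,0,0,0,0,0,-0.01,-0.1,0,0,0,0,0,0.01,-0.1,0,0,0,0,0,0.02,-0.1,0,0,0,0]
}}

```text
clock: 8.43
tcp_pos: [0.5846, -0.1266, 0.0376]
orientation: [-0.0, -0.102, 0.995, 0.0]
wrist_force: [0.7, -0.8, 1.1]
finger_gap: 0.0
grip_force: 0.7
```

```bash
python3 -c "
from h import *;st();snap('side','s4.png');snap('top','t4.png')
f=lambda i:cv2.convertScaleAbs(cv2.resize(i,(400,400),interpolation=2),alpha=1.5)
cv2.imwrite('pics/s4c.png',np.hstack([f(cv2.imread('pics/s4.png')[190:330,290:430]),f(cv2.imread('pics/t4.png')[170:290,280:400])]))"
```

```text
t 8.43 stn mm [  -2.5 -161.3   37.6] F stn [ 0.5  -0.92  1.14] yaw err deg 0.0 tilt z [-0.001  0.    -1.   ] gap 0.0 grip 0.7 j [-0.35  0.48 -0.2   0.89 -0.   -0.55]
```

View pics/s4c.png

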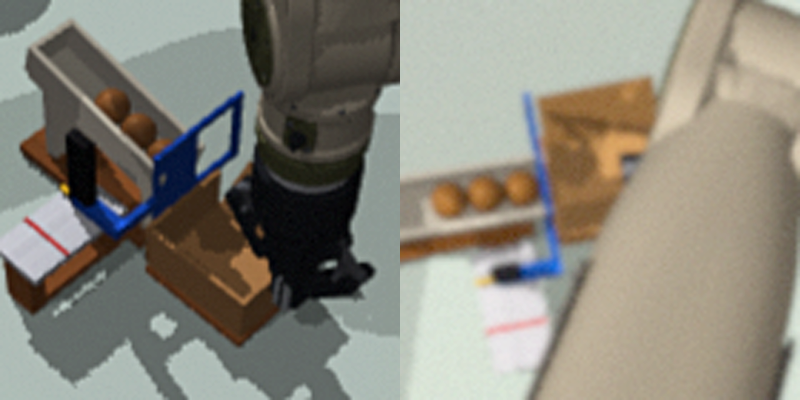

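In the side crop the end flap is nearly upright. I'll keep creeping to the firm stop.

>>> {"op": "jog_arm", "data": {
  "motion": [0,0.01,0,0,0,0,0,0,0.015,0,0,0,0,0,0,0.015,0,0,0,0,0]
}}

```text
clock: 8.9
tcp_pos: [0.5843, -0.1259, 0.0377]
orientation: [-0.0, -0.101, 0.995, -0.001]
wrist_force: [1.5, -7.3, -3.8]
finger_gap: -0.0003
grip_force: 3.3
```

>>> {"op": "jog_arm", "data": {
  "motion": [0,0.01,0,0,0,0,0,0,0.01,0,0,0,0,0]
}}

```text
clock: 9.15
tcp_pos: [0.5843, -0.1256, 0.0378]
orientation: [-0.0, -0.1, 0.995, -0.003]
wrist_force: [1.8, -12.1, -4.9]
finger_gap: 0.0
grip_force: 5.7
```

```bash
python3 -c "from h import *;st()"
```

```text
t 9.15 stn mm [  -2.5 -160.3   37.8] F stn [ -0.66 -12.18  -4.87] yaw err deg -0.15 tilt z [ 0.    -0.006 -1.   ] gap 0.0 grip 5.7 j [-0.34  0.48 -0.2   0.89 -0.01 -0.54]
```

>>> {"op": "jog_arm", "data": {
  "motion": [0,-0.05,0,0,0,0,0,0,-0.25,0,0,0,0,0,-0.2,-0.3,-0.25,0,0,0,0,-0.45,-0.2,-0.3,0,0,0,0,-0.6,0,-0.3,0,0,0,0,-0.6,0.25,-0.3,0,0,0,0,-0.6,0.25,-0.2,0,0,0,0,-0.6,0.25,0.1,0,0,0,0,-0.6,0.25,0.1,0,0,0,0]
}}

```text
clock: 10.28
tcp_pos: [0.6862, -0.0476, 0.0128]
orientation: [-0.006, -0.102, 0.995, 0.002]
wrist_force: [-0.8, -0.2, 0.3]
finger_gap: -0.0
grip_force: 0.0
```

```bash
python3 -c "
from h import *;st();snap('side','s5.png')
f=lambda i:cv2.convertScaleAbs(cv2.resize(i,(560,560),interpolation=2),alpha=1.5)
cv2.imwrite('pics/s5c.png',f(cv2.imread('pics/s5.png')[170:330,290:450]))"
```

```text
t 10.28 stn mm [ 113.  -104.4   12.8] F stn [-0.86 -0.07  0.34] yaw err deg 0.01 tilt z [-0.012  0.003 -1.   ] gap -0.0 grip 0.0 j [-0.19  0.67  0.06  0.98  0.   -0.39]
```

View pics/s5c.png

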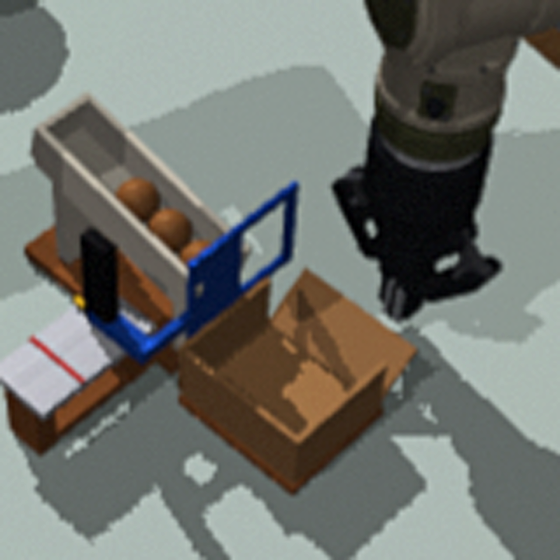

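The near and end flaps stand upright, and the tool is outside the far flap (crop (400,310)). I'll push it in, raising the tip slightly toward the end.

>>> {"op": "jog_arm", "data": {
  "motion": [0.05,-0.04,-0.02,0,0,0,0,0.1,-0.04,-0.02,0,0,0,0,0.15,-0.04,-0.02,0,0,0,0,0.2,-0.04,-0.03,0,0,0,0,0.24,-0.04,-0.05,0,0,0,0,0.28,-0.04,-0.07,0,0,0,0,0.3,-0.04,-0.08,0,0,0,0,0.3,-0.04,-0.08,0,0,0,0]
}}

```text
clock: 11.32
tcp_pos: [0.6329, -0.0689, 0.0338]
orientation: [-0.001, -0.101, 0.995, 0.0]
wrist_force: [0.3, -0.6, -0.2]
finger_gap: 0.0001
grip_force: 0.0
```

>>> {"op": "jog_arm", "data": {
  "motion": [0.01,0,0,0,0,0,0,0.01,0,0,0,0,0,0]
}}

```text
clock: 11.58
tcp_pos: [0.6318, -0.0692, 0.0337]
orientation: [-0.001, -0.102, 0.995, 0.0]
wrist_force: [-0.1, -0.2, -0.3]
finger_gap: 0.0005
grip_force: 0.1
```

```bash
python3 -c "from h import *;st()"
```

```text
t 11.57 stn mm [  55.3 -114.6   33.7] F stn [-0.19 -0.21 -0.35] yaw err deg -0.02 tilt z [-0.001  0.    -1.   ] gap 0.0005 grip 0.1 j [-0.24  0.55 -0.1   0.93  0.   -0.44]
```

>>> {"op": "jog_arm", "data": {
  "motion": [0.01,0,0,0,0,0,0,0.02,0,0,0,0,0,0,0.02,0,0,0,0,0,0]
}}

```text
clock: 11.95
tcp_pos: [0.6312, -0.0693, 0.034]
orientation: [0.003, -0.102, 0.995, 0.001]
wrist_force: [9.6, 4.1, -7.7]
finger_gap: -0.0001
grip_force: 4.9
```

>>> {"op": "jog_arm", "data": {
  "motion": [0.01,0,0,0,0,0,0,0.01,0,0,0,0,0,0]
}}

```text
clock: 12.2
tcp_pos: [0.6311, -0.0693, 0.0341]
orientation: [0.004, -0.102, 0.995, 0.001]
wrist_force: [13.5, 6.7, -10.8]
finger_gap: -0.0002
grip_force: 7.3
```

>>> {"op": "jog_arm", "data": {
  "motion": [0.01,0,0,0,0,0,0,0.01,0,0,0,0,0,0]
}}

```text
clock: 12.45
tcp_pos: [0.6309, -0.0694, 0.0342]
orientation: [0.006, -0.103, 0.995, 0.001]
wrist_force: [19.5, 7.5, -14.9]
finger_gap: 0.0001
grip_force: 9.7
```

```bash
python3 -c "from h import *;st()"
```

```text
t 12.45 stn mm [  54.5 -114.6   34.2] F stn [ 20.62   3.37 -14.93] yaw err deg 0.09 tilt z [ 0.012  0.004 -1.   ] gap 0.0001 grip 9.7 j [-0.24  0.54 -0.11  0.91  0.01 -0.44]
```

All three flaps have reached firm stops. Now I'll lift and move over the handle, with the opening around 45 mm.

>>> {"op": "jog_arm", "data": {
  "motion": [-0.04,0,0,0,0,0,0,-0.2,0,0,0,0,0,0,-0.2,0,-0.3,0,0,0,0,-0.1,0,-0.6,0,0,0,0,0,0,-0.9,0,0,0,0.3,0.2,0.2,-0.95,0,0,0,0.5,0.4,0.4,-0.95,0,0,0,0.5,0.55,0.57,-0.95,0,0,0,0.5,0.55,0.57,-0.95,0,0,0,0.5,0.55,0.57,-0.95,0,0,0,0.5]
}}

```text
clock: 13.7
tcp_pos: [0.4941, 0.0181, 0.2246]
orientation: [0.0, -0.102, 0.995, -0.0]
wrist_force: [0.5, -0.1, 0.4]
finger_gap: 0.0424
grip_force: 0.0
```

Run:
```python
from h import *
st();snap('side','s6.png');snap('top','t6.png');cw=get_calibration('wrist');snap('wrist','w6.png')
f=lambda i:cv2.convertScaleAbs(cv2.resize(i,(400,400),interpolation=2),alpha=1.5)
w=cv2.convertScaleAbs(cv2.resize(cv2.imread('pics/w6.png'),(400,300)),alpha=1.5)
o=np.zeros((400,800,3),np.uint8);o[:,:400]=f(cv2.imread('pics/s6.png')[190:330,290:430]);o[:300,400:]=w
cv2.imwrite('pics/s6c.png',o)
for z in(60,145):print(proj('wrist',[[*(O+[c_*-.065,s_*-.065]),z/1000]],cw).round())
```

```text
t 13.7 stn mm [-61.8  -1.2 224.6] F stn [ 0.46 -0.21  0.43] yaw err deg -0.02 tilt z [ 0.001 -0.    -1.   ] gap 0.0424 grip 0.0 j [-0.13  0.16 -0.17  1.24 -0.   -0.33]
[[317. 213.]]
[[317. 247.]]
```

View pics/s6c.png

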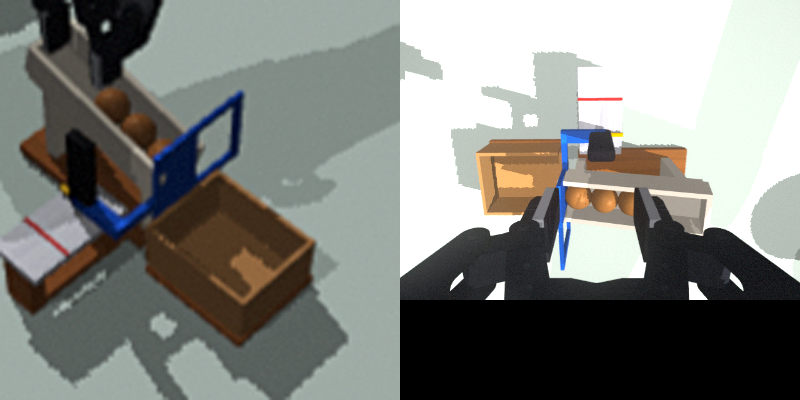

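All three flaps are upright and the gate is shut. The wrist view puts the paddle where predicted, at about (320,235). I'll descend and grip.

>>> {"op": "jog_arm", "data": {
  "motion": [0.008,0.004,0.2,0,0,0,0.5,0.008,0.004,0.4,0,0,0,0.5,0.008,0.004,0.55,0,0,0,0.5,0.008,0.004,0.65,0,0,0,0.5,0.008,0.004,0.65,0,0,0,0.5]
}}

```text
clock: 14.48
tcp_pos: [0.4911, 0.0184, 0.0924]
orientation: [-0.002, -0.101, 0.995, 0.0]
wrist_force: [-0.4, -0.4, 0.5]
finger_gap: 0.0428
grip_force: 0.0
```

>>> {"op": "jog_arm", "data": {
  "motion": [0,0,0,0,0,0,0.2,0,0,0,0,0,0,0.1,0,0,0,0,0,0,0,0,0,0,0,0,0,0,0,0,0,0,0,0,0,0,0,0,0,0,0,0],
  "newtons": 60
}}

```text
clock: 15.22
tcp_pos: [0.492, 0.0213, 0.095]
orientation: [0.0, -0.102, 0.995, 0.003]
wrist_force: [-1.5, 10.5, -2.1]
finger_gap: 0.023
grip_force: 59.4
```

```bash
python3 -c "from h import *;st()"
```

```text
t 15.22 stn mm [-63.2   2.3  95. ] F stn [ 0.69 10.55 -2.15] yaw err deg 0.07 tilt z [ 0.     0.005 -1.   ] gap 0.023 grip 59.4 j [-0.12  0.24 -0.4   0.93  0.01 -0.33]
```

>>> {"op": "jog_arm", "data": {
  "motion": [0.03,0.015,0,0,0,0,0,0.07,0.015,0,0,0,0,0,0.12,0.015,0,0,0,0,0,0.17,0.015,0,0,0,0,0,0.21,0.015,0,0,0,0,0,0.21,0.015,0,0,0,0,0]
}}

```text
clock: 15.98
tcp_pos: [0.4529, 0.0131, 0.095]
orientation: [0.003, -0.101, 0.995, 0.0]
wrist_force: [8.3, 0.4, -12.0]
finger_gap: 0.0228
grip_force: 59.4
```

Run:
```python
from h import *
st();cw=get_calibration('wrist');snap('wrist','w7.png');snap('side','s7.png');snap('top','t7.png')
f=lambda i:cv2.convertScaleAbs(cv2.resize(i,(400,400),interpolation=2),alpha=1.5)
w=cv2.convertScaleAbs(cv2.resize(cv2.imread('pics/w7.png'),(400,300)),alpha=1.2)
o=np.zeros((400,800,3),np.uint8);o[:,:400]=f(cv2.imread('pics/s7.png')[190:330,290:430]);o[:300,400:]=w
cv2.imwrite('pics/s7c.png',o)
```

```text
t 15.97 stn mm [-103.2    2.2   95. ] F stn [  8.2   -1.31 -11.97] yaw err deg -0.04 tilt z [ 0.005  0.001 -1.   ] gap 0.0228 grip 59.4 j [-0.15  0.17 -0.5   0.9   0.   -0.35]
```

View pics/s7c.png

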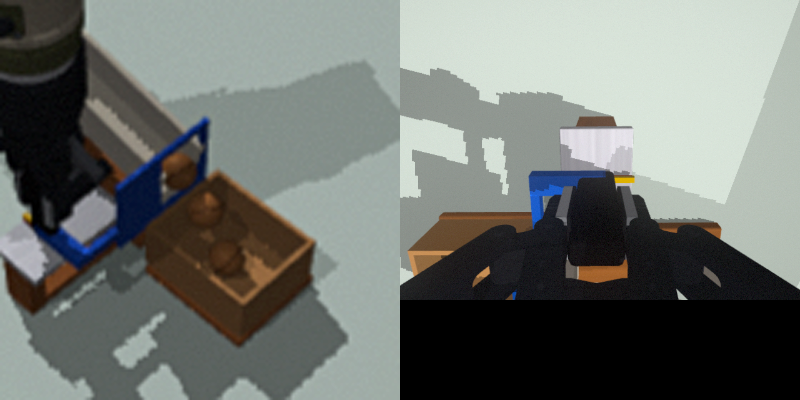

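The walnuts are rolling into the tray and the yellow pointer covers the red mark. I'll hold for a moment and verify.

>>> {"op": "jog_arm", "data": {
  "motion": [0,0,0,0,0,0,0,0,0,0,0,0,0,0,0,0,0,0,0,0,0,0,0,0,0,0,0,0,0,0,0,0,0,0,0,0,0,0,0,0,0,0,0,0,0,0,0,0,0,0,0,0,0,0,0,0]
}}

```text
clock: 17.12
tcp_pos: [0.4534, 0.0132, 0.095]
orientation: [0.003, -0.101, 0.995, 0.0]
wrist_force: [8.1, 0.9, -12.1]
finger_gap: 0.0232
grip_force: 59.5
```

Run:
```python
from h import *
st()
toS=lambda P:np.round([(c_*(P[0]-O[0])+s_*(P[1]-O[1]))*1e3,(-s_*(P[0]-O[0])+c_*(P[1]-O[1]))*1e3],1)
cw=get_calibration('wrist');w=snap('wrist','w8.png');snap('side','s8.png')
h=cv2.cvtColor(w,cv2.COLOR_RGB2HSV)
m=cv2.inRange(h,(20,140,80),(35,255,255));m[300:]=0
y,x=np.nonzero(m);print('yel',len(x),x.min(),x.max(),y.min(),y.max())
for z in(.061,.066,.07):print(z,[toS(onz('wrist',(np.median(x),v),z,cw)) for v in(y.min(),y.max())])
r=cv2.inRange(h,(170,90,80),(180,255,255))|cv2.inRange(h,(0,120,120),(5,255,255));yy,xx=np.nonzero(r);print('red',len(xx),[(a,b) for a,b in zip(xx,yy)][:10])
f=lambda i,s:cv2.convertScaleAbs(cv2.resize(i,(400,400),interpolation=2),alpha=s)
cv2.imwrite('pics/s8c.png',np.hstack([f(cv2.imread('pics/s8.png')[190:330,290:430],1.5),f(cv2.imread('pics/w8.png')[190:320,270:400],1.2)]))
```

```text
t 17.12 stn mm [-102.6    2.2   95. ] F stn [  8.13  -0.8  -12.13] yaw err deg -0.03 tilt z [ 0.005  0.001 -1.   ] gap 0.0232 grip 59.5 j [-0.15  0.17 -0.49  0.9   0.   -0.35]
yel 363 343 374 281 292
0.061 [array([-104.8,   21.4]), array([-99.5,  21.6])]
0.066 [array([-106.8,   20.9]), array([-101.7,   21. ])]
0.07 [array([-108.4,   20.4]), array([-103.5,   20.6])]
red 9 [(np.int64(348), np.int64(279)), (np.int64(351), np.int64(279)), (np.int64(352), np.int64(279)), (np.int64(353), np.int64(279)), (np.int64(354), np.int64(279)), (np.int64(356), np.int64(279)), (np.int64(360), np.int64(279)), (np.int64(363), np.int64(279)), (np.int64(370), np.int64(280))]
```

View pics/s8c.png

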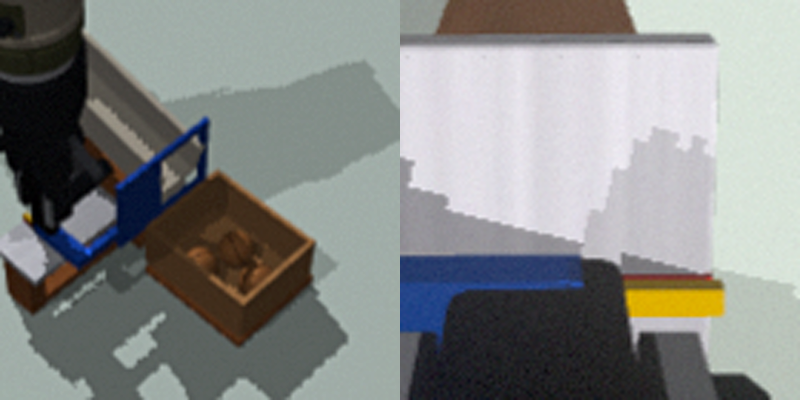

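Run:
```python
from h import *
from scipy.spatial.transform import Rotation as R
toS=lambda P:np.round([(c_*(P[0]-O[0])+s_*(P[1]-O[1]))*1e3,(-s_*(P[0]-O[0])+c_*(P[1]-O[1]))*1e3],1)
s=env.get_state();cw=get_calibration('wrist')
def T(p,q):
    M=np.eye(4);M[:3,:3]=R.from_quat([*q[1:],q[0]]).as_matrix();M[:3,3]=p;return M
E=np.linalg.inv(T(s['tcp_pos'],s['orientation']))@cw['world_from_camera']
c6=dict(cw);c6['world_from_camera']=T([.4941,.0181,.2246],[0,-.102,.995,0])@E
w=cv2.imread('pics/w6.png');h=cv2.cvtColor(w,cv2.COLOR_BGR2HSV)
for nm,m,z in(('yel',cv2.inRange(h,(20,140,80),(35,255,255)),(.061,.066)),('red',cv2.inRange(h,(170,90,80),(180,255,255))|cv2.inRange(h,(0,120,120),(5,255,255)),(.060,))):
    m[280:]=0;y,x=np.nonzero(m);x0=int(np.median(x));v=y[x==x0]
    print(nm,x0,v.min(),v.max(),x.min(),x.max(),[[toS(onz('wrist',(x0,k),zz,c6)) for k in(v.min()-.5,v.max()+.5)] for zz in z])
```

```text
yel 347 213 218 337 356 [[array([-65.7,  22.6]), array([-61.2,  22.7])], [array([-66.8,  22.2]), array([-62.4,  22.3])]]
red 320 156 160 284 355 [[array([-106.3,    2.9]), array([-102.8,    2.9])]]
```

All three walnuts are in the tray and the flaps are upright. The gate is about 0.5 mm short of the mark, so I'll nudge it and hand in.

>>> {"op": "jog_arm", "data": {
  "motion": [0.003,0,0,0,0,0,0,0.003,0,0,0,0,0,0,0.003,0,0,0,0,0,0,0.003,0,0,0,0,0,0]
}}

```text
clock: 17.73
tcp_pos: [0.453, 0.0131, 0.095]
orientation: [0.003, -0.102, 0.995, 0.0]
wrist_force: [9.6, 0.9, -12.1]
finger_gap: 0.0231
grip_force: 59.4
```

```bash
python3 -c "from h import *;st();print(env.hand_in())"
```

```text
t 17.73 stn mm [-103.1    2.2   95. ] F stn [  9.54  -1.09 -12.14] yaw err deg -0.03 tilt z [ 0.006  0.001 -1.   ] gap 0.0231 grip 59.4 j [-0.15  0.17 -0.5   0.9   0.   -0.35]
the job is handed in; nothing more can be done
None
```

I handed the job in at 17.7 s: all three flaps are upright, the gate stayed shut until then, the three walnuts are in the tray, and the gripper still holds the handle with the pointer on the red mark.

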